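# Right the bottle, draw the sagging bolt and hold the shaker gate ajar

### The job

The square reagent bottle has toppled in front of the shaker guard's gate: stand it upright on the middle of the square rubber mat. Then take the knob of the gate's sagging bolt, lift it so that the bolt's toe clears the bent-up lip of the keeper, and draw it back towards the hinge without wrenching it against the keeper. Swing the gate towards the robot's side until its free edge stands about 10 cm open, and finish while still holding the knob there, against the closing spring; leave the tube rack, beaker and jar alone.

Things in the scene. Friction and masses are not known exactly. Their poses are not given: they have to be found in the camera images.
- bottle_mid (a point): Amber bottle with a square body 44 x 44 mm and 82 mm high, a short neck and a round white cap (32 mm wide), 116 mm high in all, about 200 g. This point is on its axis half-way up, 58 mm from the base. Its z axis points from the base to the cap; it starts lying flat on one of its sides (then z is level), cap to the robot's right. x and y are square to the side faces.
- mat: Fixed black rubber mat, 130 x 130 mm, 4 mm thick, lying on the bench. Origin at the centre of its underside (bench height), z up.
- bolt_knob: Upright steel knob of the bolt on top of the gate: a cylinder 22 mm wide and 36 mm high on a 12 mm stem; this point is its centre, 36 mm above the bolt's axis. Nothing stands within 30 mm beside the knob at its height. y axis points along the bolt towards the gate's hinge, x square to the gate (away from the robot when shut), z up along the knob (leaning 0.08 rad while the bolt sags).
- bolt_toe: Steel toe at the end of the bolt, 16 mm across, 12 mm along the bolt, hanging 22 mm below the bolt's axis; this point is 11 mm below the bolt's axis and 11 mm above the toe's bottom face, 50 mm beyond the knob along the bolt.
- keeper: Fixed steel keeper on the post beside the gate: an open-topped channel, 24 mm wide inside, 38 mm long, with a 5 mm lip bent up across its mouth. Origin: middle of the lip's top edge; y along the shut bolt towards the hinge, x away from the robot. The sagging toe hangs 12 mm below the lip's top, just behind it; the cheeks (31 mm above the lip's top) keep the gate shut while the toe is between them.
- gate_hinge (a point): Point on the gate's upright hinge line, 200 mm above the bench, at the end of the gate away from the keeper; fixed to the gate (turns with it): y axis along the gate from the free edge towards the hinge, z up. The knob starts 193 mm from the hinge line.
- gate (a joint): Gate angle, rad: 0 shut, grows as the gate swings towards the robot (clockwise seen from above), up to 1.2. The free edge is 215 mm from the hinge, so 0.47 is about 10 cm open. A spring closes it with 0.2 N m when shut and 0.43 N m at 0.47 rad; it falls shut when let go.
- bolt_slide (a joint): How far the bolt is drawn towards the hinge, m: starts at 0 to 0.005, end stop at 0.045. The toe meets the lip at about 0.006 unless lifted and is clear of the keeper from 0.028. About 1.5 N of friction; it stays where it is left.
- bolt_lift (a joint): How far the bolt is lifted, rad: 0 sagging (rests there by its weight, about 1 N at the knob), 0.08 level, stop at 0.15. The bolt pivots about its rear end, 118 mm from the knob towards the hinge, so the knob rises about 118 mm per rad; the toe clears the lip from about 0.08 (knob raised 9.5 mm).
- tube_rack: Bystander: green plastic tube rack 80 x 160 x 45 mm. Origin at the centre of its underside.
- beaker: Bystander: glass beaker, 70 mm wide, 90 mm high. Origin at the centre of its underside.
- jar: Bystander: round glass jar with a grey cap, 60 mm wide, 80 mm high. Origin at the centre of its underside.
Mind the look-alikes: they are no part of the job. What is shaped like the part that bears bottle_mid but yellow is not meant.

How it is judged:
On the way, in this order (a step that is already met when the one before it is completed fails the run):
1. the bottle stands upright on the middle of the mat (angle between bottle_mid's own z axis and vertical below 0.1 rad and horizontal distance between bottle_mid and mat below 0.04 m and height (world z) of bottle_mid below 0.067 m), for 0.3 s.
2. the bolt is lifted out of its sag (value of joint bolt_lift above 0.06 rad), for 0.05 s.
3. the bolt is drawn until its toe is clear of the keeper (value of joint bolt_slide above 0.028 m), for 0.1 s.
At the end, for the whole second after the job is handed in: The fingers hold the bolt's knob (over 1 N) and the gate stands still, open 0.30 to 0.65 rad (free edge about 6 to 13 cm open); the bottle stands upright (within 0.1 rad) on the mat, its axis within 40 mm of the mat's centre (all of step 1 and value of joint gate between 0.3 and 0.65 rad and velocity of joint gate between -0.1 and 0.1 rad/s and contact force between the fingers and bolt_knob above 1 N); the arm keeps its last pose, push and grip.
It fails at once if the bolt is wrenched against the keeper with more than 40 N (contact force between bolt_toe and keeper above 40 N).
It fails at once if the tube rack is moved by more than 30 mm (distance of tube_rack from where it was at the start of the episode above 0.03 m).
It fails at once if the beaker is moved by more than 30 mm (distance of beaker from where it was at the start of the episode above 0.03 m).
It fails at once if the jar is moved by more than 30 mm (distance of jar from where it was at the start of the episode above 0.03 m).
It also fails if it takes over 54 s, if anything falls off the work surface, if the arm or the gripper's body presses on something with over 40 N, if the wrist force passes 120 N, or if a joint passes its speed limit or range.

### The arm

A 6-joint arm with a two-finger parallel gripper is mounted at the origin on the work surface. World frame = base frame: x ahead of the robot, y to its left, z up, the work surface at z = 0. Lengths are in m, angles in rad, forces in N, time in s.
With the tool pointing down it reaches from about 0.25 to 0.775 m from the base axis. Payload 4 kg.
Tool frame: the origin (TCP) lies between the finger pads; the fingertips stand 25 mm ahead of it and the grasp point (between the pads) lies 6 mm ahead of it (robot.tip_reach is the z of the fingertips in the tool frame, in m); z points along the fingers, y is the line along which they close (so a half turn about z gives the same grasp; the last joint's range is limited). The gripper opens to 94 mm and grips with 3 to 60 N. Pads are 16 mm wide; open, the fingers measure 119 mm over their backs; the gripper's body (75 mm by 177 mm) begins 78 mm behind the grasp point.
Start: joints at [-1.351, 0.087, 1.371, -0, 1.684, -0.103], TCP at [0.174, -0.522, 0.195] pointing down, gripper open.
Joint ranges: [-3.1, 3.1], [-0.76, 2.03], [0.27, 2.55], [-1.08, 4.22], [0.17, 2.65], [-2.57, 2.57]. Speed limits (rad/s): [2.79, 2.79, 3.14, 3.14, 3.14, 3.14].

### API

Orientations are given as [roll, pitch, yaw] about the fixed x, y, z axes, in that order (R = Rz(yaw) Ry(pitch) Rx(roll)).
In Python, from bench import robot gives the robot as it stands. The module is installed in compiled form; this text tells all that it offers.
- The arm moves only by the shell command python3 -m handwheel 'ROWS'. ROWS is JSON, a list of rows, each a list of 3 entries, a list of its own where there are three numbers: the turn, a rotation vector about the world's x, y, z in units of 90 degrees (1.0 is 90 degrees), then the shift along the world's x, y, z in units of 0.05 m (1.0 is 0.05 m), then the closure, from 0 (fully open) to 1 (shut). A call has 1 to 5 rows; each row shifts and turns the commanded pose from where the row before left it; what a row does not reach is not made up. A row lasts 1/10 s, in which the tool goes at most 50 mm and 8.59 degrees, less where a joint would pass 70% of its speed; a pose out of reach is approached as far as the arm can. A call with a number of a shift or a turn outside -1 to 1 is refused whole. A call with a gripper value outside its range is refused whole. The fingers move at their own pace and stop on an object; the grip force is fixed at half the most. Time passes only in rows, so rows that do not move let the fingers close. It gives the time, the measured TCP pose, the force, the opening and the grip force at its end, in the units of the state.
- robot.get_obs(): the state, without advancing time (a new reading comes with each control period).
- robot.snapshot(name): name is "scene" or "top"; returns (picture, depth): 420x560x3 uint8, red, green, blue; 420x560 float32, m along the optical axis (not along the pixel's ray), 0 where there is no reading.
- robot.calibration(name): a dict with "mtx" (3x3 intrinsics, pixels), "extrinsics" (4x4, takes a point from camera to world coordinates). Camera axes: x right, y down, z forward; pixel columns grow to the right and rows downward; lengths in m; the calibration is good to about 2 mm. A picture is of the moment at which its call begins. calibration takes no time and is no camera call.
- robot.close_job(): hands the job in; it is judged then, once.
Trained networks look in the newest picture that a camera, given by its name, has taken for a name from the list of things; names that differ only in an ending like _2 or _b are one class to them, and where a whole thing is asked for, a point or a joint stands for the part that bears it (a point fixed in the world has none). Each returns a list of dicts, best first, with "p" (0 to 1); they miss things now and then, are a little off and sometimes report something else, mostly with a low value. They report only what shows in the picture. A call takes as long as a camera call. They do not tell look-alikes from the thing itself.
- robot.boxes_of(query, camera): "bbox" ([left, top, right, bottom] in pixels, round what is visible of it).
The state is a dict: "time": time; "joint_positions": joint angles; "qvel": joint speeds; "joint_torque": joint torques, N m; "tool_pos": TCP position; "ee_rot": TCP orientation; "wrist_force": force on the tool from outside, world axes, zero at the start; "wrist_torque": the same for the moment, N m; "width": finger opening in m; "finger_force": force on a finger pad.
Only numpy, scipy, OpenCV 4.12 (cv2) and the standard library are available. Lean on these libraries where they do the work, as an engineer would, in place of code of your own. Each camera call takes 0.05 s, during which the arm holds its last target. There are 200 camera calls.

## Working session

There is one attempt and no reset: what is moved stays moved. The work goes in short steps, Python scripts to look and compute and a shell command to move; the robot and the scene stay as the last step left them, time stands still between calls to the robot, and variables do not carry over. Pictures are saved under pics/ and viewed, at most 10 in all, crops included, and the job is handed in when it is done.

```bash
mkdir -p pics; cat > h.py <<'E'
from bench import robot
import numpy as np, cv2
def snap(cam,name=None):
    p,d=robot.snapshot(cam); 
    if name: cv2.imwrite(f'pics/{name}.png',p[:,:,::-1])
    c=robot.calibration(cam); K=np.array(c['mtx']);T=np.array(c['extrinsics'])
    v,u=np.mgrid[:d.shape[0],:d.shape[1]]
    P=np.stack([(u-K[0,2])/K[0,0]*d,(v-K[1,2])/K[1,1]*d,d],-1)@T[:3,:3].T+T[:3,3]
    P[d==0]=np.nan
    return p,P
E
python3 - <<'E'
from h import *
for cam in ('top','scene'):
    p,P=snap(cam,cam+'0'); np.savez(f'{cam}0.npz',p=p,P=P)
    for q in ('bottle_mid','mat','bolt_knob','keeper','tube_rack','beaker','jar','gate'):
        for b in robot.boxes_of(q,cam)[:2]:
            l,t,r,bo=[int(x) for x in b['bbox']]; 
            print(cam,q,round(b['p'],2),(l,t,r,bo),P[(t+bo)//2,(l+r)//2].round(3))
print(robot.get_obs())
E
```

```text
top bottle_mid 0.88 (310, 263, 346, 284) [ 0.307 -0.165  0.041]
top bottle_mid 0.67 (259, 203, 301, 231) [ 0.464 -0.025  0.041]
top mat 0.62 (347, 185, 393, 234) [ 0.494 -0.292  0.002]
top bolt_knob 0.56 (277, 155, 285, 167) [ 0.598 -0.021  0.219]
top bolt_knob 0.3 (205, 156, 299, 173) [0.597 0.053 0.158]
top keeper 0.49 (289, 156, 304, 177) [ 0.594 -0.062  0.165]
top keeper 0.15 (203, 152, 296, 175) [0.598 0.061 0.173]
top tube_rack 0.71 (106, 216, 166, 251) [0.41  0.38  0.045]
top beaker 0.78 (369, 127, 402, 155) [ 0.698 -0.335  0.005]
top beaker 0.72 (205, 156, 301, 176) [0.591 0.051 0.163]
top jar 0.59 (385, 273, 412, 298) [ 0.282 -0.355  0.081]
top jar 0.54 (229, 156, 302, 168) [0.601 0.019 0.174]
top gate 0.8 (204, 155, 300, 174) [0.597 0.053 0.158]
top gate 0.62 (260, 202, 299, 231) [ 0.466 -0.022  0.043]
scene bottle_mid 0.8 (223, 200, 258, 219) [ 0.326 -0.163  0.038]
scene bottle_mid 0.45 (264, 234, 296, 253) [ 0.613 -0.016  0.141]
scene mat 0.72 (164, 233, 218, 267) [ 0.495 -0.291  0.004]
scene keeper 0.88 (250, 220, 269, 248) [ 0.615 -0.069  0.17 ]
scene tube_rack 0.93 (38
[... 204 characters left out ...]
.06  0.125]
{'time': 0.9, 'joint_positions': array([-1.35108165e+00,  8.71761852e-02,  1.37066600e+00, -3.24760850e-05,
        1.68357995e+00, -1.03144662e-01]), 'qvel': array([-0.00218564, -0.000512  ,  0.00146057,  0.00139509,  0.00036049,
        0.00020702]), 'joint_torque': array([ 4.81352999e-04, -3.40030217e+01, -3.02601063e+01,  7.16326735e-02,
        2.33566150e-02,  2.21742522e-05]), 'tool_pos': array([ 0.17447327, -0.52163307,  0.19473618]), 'ee_rot': array([3.14142636e+00, 4.96549733e-05, 3.22855682e-01]), 'wrist_force': array([0.32370261, 0.04961671, 0.43847288]), 'wrist_torque': array([ 0.02481035,  0.06504376, -0.00390089]), 'finger_force': 0.0, 'width': 0.09386929256164975}
```

```bash
python3 - <<'E'
from h import *
p=np.load('top0.npz')['p'][:,:,::-1]
cv2.imwrite('pics/c1.png',cv2.resize(p[120:310,190:420],None,fx=3.1,fy=3.1,interpolation=2))
Z=np.load('top0.npz');P=Z['P'];im=Z['p']
for n,(l,t,r,b) in dict(A=(305,258,351,289),B=(254,198,306,236)).items():
    s=P[t:b,l:r].reshape(-1,3);c=im[t:b,l:r].reshape(-1,3)
    m=(s[:,2]>.012)&(s[:,2]<.06)
    s=s[m];c=c[m]; print(n,c[np.abs(s[:,2]-.042)<.005].mean(0))
    body=s[s[:,2]>.035]; 
    print(cv2.minAreaRect((s[:,:2]*1000).astype(np.float32)),cv2.minAreaRect((body[:,:2]*1000).astype(np.float32)))
    w=c.min(1)>150; print('cap',w.sum(),s[w].mean(0) if w.any() else '')
m=P[180:240,340:400].reshape(-1,3);cc=im[180:240,340:400].reshape(-1,3)
m=m[(cc.max(1)<60)&(m[:,2]<.02)];print('mat',cv2.minAreaRect((m[:,:2]*1000).astype(np.float32)),np.median(m[:,2]))
k=P[150:175,270:292].reshape(-1,3);k=k[k[:,2]>.205];print('knob',len(k),k.mean(0),k.min(0),k.max(0))
g=P[145:185,195:310].reshape(-1,3);g=g[(g[:,2]>.12)]
g=g[g[:,2]<.205];print('gate',cv2.minAreaRect((g[:,:2]*1000).astype(np.float32)))
Z=np.load('scene0.npz');P=Z['P']
k=P[195:240,255:290].reshape(-1,3);k=k[k[:,2]>.185];print('knob scene',len(k),k.mean(0),k.min(0),k.max(0))
E
```

```text
A [151.64801865 148.002331    51.11188811]
((305.3080749511719, -168.12167358398438), (45.10810089111328, 116.2535629272461), 13.709586143493652) ((305.7510986328125, -167.33392333984375), (43.646488189697266, 114.9332504272461), 13.63299560546875)
cap 27 [ 0.31901253 -0.21414803  0.03750235]
B [124.23950617  86.72592593  56.71851852]
((462.85076904296875, -25.465579986572266), (115.95396423339844, 44.82583999633789), 71.20133209228516) ((462.7825927734375, -25.364540100097656), (115.74516296386719, 44.70088577270508), 70.9817123413086)
cap 27 [ 0.44886172 -0.07015929  0.03712717]
mat ((489.2142639160156, -291.8221130371094), (126.59015655517578, 126.12159729003906), 79.26678466796875) 0.004771644339044978
knob 65 [ 0.59789112 -0.01841611  0.2193001 ] [ 0.58841773 -0.02844192  0.20566742] [ 0.60762637 -0.00846007  0.22560276]
gate ((613.724365234375, 54.893226623535156), (73.48148345947266, 290.0368957519531), 1.089231014251709)
knob scene 131 [ 0.60579006 -0.02164224  0.20605023] [ 0.58383435 -0.08190731  0.18507767] [ 0.6167271  -0.00780359  0.22395283]
```

View pics/c1.png

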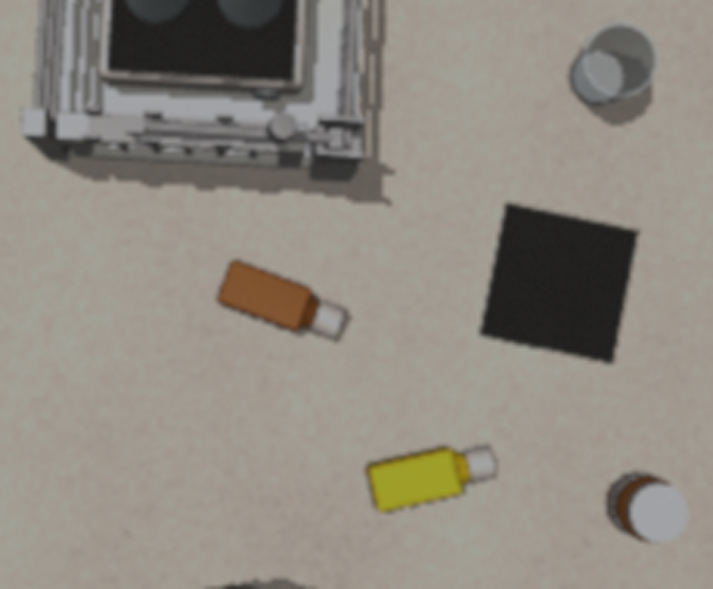

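View pics/scene0.png

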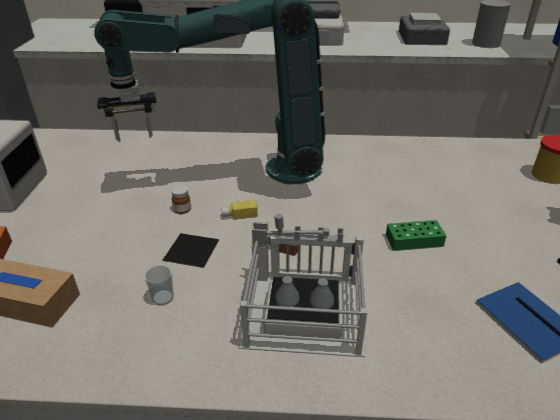

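The top crop shows the amber bottle at crop (267,295), about (0.463, -0.025), with its cap toward -y. The mat is at (560,283) and the knob at (283,127). The yellow look-alike is at (415,480). In the scene picture the arm is at the left and the gate is shut. I'll approach the bottle with the tool tilted 42° toward its base.

```bash
python3 -m handwheel '[[[0,0,0.084],[0.37,0.59,-0.05],0],[[0,0,0.084],[0.37,0.59,-0.05],0],[[0,0,0.084],[0.37,0.59,-0.05],0],[[0,0,0.084],[0.37,0.59,-0.05],0],[[0,0,0.084],[0.37,0.59,-0.05],0]]'
python3 -m handwheel '[[[0,0,0.084],[0.37,0.59,-0.05],0],[[0,0,0.084],[0.37,0.59,-0.05],0],[[0.0737,-0.025,0],[0.37,0.59,-0.05],0],[[0.0737,-0.025,0],[0.37,0.59,-0.05],0],[[0.0737,-0.025,0],[0.37,0.59,-0.05],0]]'
python3 -m handwheel '[[[0.0737,-0.025,0],[0.37,0.59,-0.1],0],[[0.0737,-0.025,0],[0.37,0.59,-0.1],0],[[0.0737,-0.025,0],[0.37,0.59,-0.1],0],[[0,0,0],[0.37,0.59,-0.2],0],[[0,0,0],[0,0,0],0]]'
python3 - <<'E'
from h import *
from scipy.spatial.transform import Rotation as R
o=robot.get_obs();print(R.from_euler('xyz',o['ee_rot']).as_matrix().round(3),o['joint_positions'].round(2))
E
```

```text
time: 1.4
tool_pos: [0.2675, -0.3729, 0.1822]
ee_rot: [3.141, 0.0, 0.988]
wrist_force: [0.4, 0.4, -0.6]
width: 0.0938
finger_force: 0.0
time: 1.9
tool_pos: [0.3607, -0.2256, 0.1708]
ee_rot: [3.138, -0.37, 1.248]
wrist_force: [0.4, -1.2, -0.0]
width: 0.0938
finger_force: 0.0
time: 2.4
tool_pos: [0.4331, -0.1057, 0.1429]
ee_rot: [-3.139, -0.737, 1.247]
wrist_force: [-0.4, 0.1, 0.2]
width: 0.094
finger_force: 0.0
[[ 0.236  0.948  0.211]
 [ 0.702 -0.317  0.638]
 [ 0.672 -0.002 -0.741]] [-0.87  0.03  1.72  0.63  1.78 -0.54]
```

```bash
python3 -m handwheel '[[[0,0,0],[0.126,0.344,-0.45],0],[[0,0,0],[0.126,0.344,-0.45],0],[[0,0,0],[0.126,0.344,-0.45],0],[[0,0,0],[0.126,0.344,-0.45],0],[[0,0,0],[0.126,0.344,-0.45],0]]'
python3 -m handwheel '[[[0,0,0],[0,0,0],0],[[0,0,0],[0,0,0],0.6],[[0,0,0],[0,0,0],1],[[0,0,0],[0,0,0],1],[[0,0,0],[0,0,0],1]]'
python3 -m handwheel '[[[0,0,0],[0,0,0],1],[[0,0,0],[0,0,0],1],[[0,0,0],[0,0,0],1]]'
```

```text
time: 2.9
tool_pos: [0.4655, -0.0229, 0.032]
ee_rot: [3.136, -0.732, 1.249]
wrist_force: [0.5, 0.5, -0.3]
width: 0.0941
finger_force: 0.0
time: 3.4
tool_pos: [0.4656, -0.0238, 0.0331]
ee_rot: [3.136, -0.733, 1.248]
wrist_force: [1.1, -0.5, -0.1]
width: 0.0656
finger_force: 0.0
time: 3.7
tool_pos: [0.4649, -0.0227, 0.0323]
ee_rot: [3.139, -0.733, 1.247]
wrist_force: [-0.8, 0.1, 1.2]
width: 0.0435
finger_force: 30.0
```

```bash
python3 -m handwheel '[[[0,0,0],[0,-0.1,0.6],1],[[0,0,0],[0,-0.4,0.9],1],[[0,0,0],[0,-0.4,0.9],1],[[-0.0862,0.0293,0],[0,-0.3,0.3],1],[[-0.0862,0.0293,0],[0,-0.3,0],1]]'
python3 -m handwheel '[[[-0.0862,0.0293,0],[0,-0.3,0],1],[[-0.0862,0.0293,0],[0,-0.3,0],1],[[-0.0862,0.0293,0],[0,-0.3,0],1],[[-0.0862,0.0293,0],[0,-0.3,0],1],[[-0.0862,0.0293,0],[0,-0.3,0],1]]'
python3 -m handwheel '[[[-0.0862,0.0293,0],[0,-0.3,0],1],[[-0.0862,0.0293,0],[0,-0.3,0],1],[[-0.0862,0.0293,0],[0,-0.3,0],1],[[-0.0862,0.0293,0],[0,-0.3,0],1],[[0,0,0.0925],[0.06,-0.1,0],1]]'
python3 -m handwheel '[[[0,0,0.0925],[0.06,-0.1,0],1],[[0,0,0.0925],[0.06,-0.1,0],1],[[0,0,0.0925],[0.06,-0.1,0],1],[[0,0,0.0925],[0.06,-0.1,0],1],[[0,0,0.0925],[0.06,-0.1,0],1]]'
python3 -m handwheel '[[[0,0,0],[0,0,0],1],[[0,0,0],[0,0,0],1]]'
python3 - <<'E'
from h import *
from scipy.spatial.transform import Rotation as R
o=robot.get_obs();print(R.from_euler('xyz',o['ee_rot']).as_matrix().round(3),o['joint_positions'].round(2))
p,P=snap('top');q,Q=snap('scene')
a=cv2.resize(p[150:290,270:430],None,fx=2.5,fy=2.5);b=cv2.resize(q[130:270,130:290],None,fx=2.5,fy=2.5)
cv2.imwrite('pics/c2.png',np.hstack([a,b])[:,:,::-1])
E
```

```text
time: 4.2
tool_pos: [0.466, -0.1008, 0.17]
ee_rot: [3.135, -0.44, 1.245]
wrist_force: [0.0, 0.1, -2.7]
width: 0.0434
finger_force: 30.0
time: 4.7
tool_pos: [0.4653, -0.1729, 0.168]
ee_rot: [3.141, 0.273, 1.246]
wrist_force: [-0.5, 0.3, -2.8]
width: 0.0438
finger_force: 30.0
time: 5.2
tool_pos: [0.4684, -0.2358, 0.1561]
ee_rot: [-3.107, 0.84, 1.422]
wrist_force: [-1.3, 0.2, -3.8]
width: 0.0437
finger_force: 30.0
time: 5.7
tool_pos: [0.4824, -0.2612, 0.1653]
ee_rot: [-3.136, 0.837, 2.128]
wrist_force: [-0.5, 1.3, -3.2]
width: 0.0432
finger_force: 30.0
time: 5.9
tool_pos: [0.4817, -0.2629, 0.1665]
ee_rot: [-3.139, 0.838, 2.114]
wrist_force: [0.3, 0.3, -2.2]
width: 0.0438
finger_force: 30.0
[[-0.346  0.857  0.382]
 [ 0.573  0.515 -0.638]
 [-0.743 -0.002 -0.669]] [-0.26 -0.32  2.03 -0.72  0.9  -0.49]
```

View pics/c2.png

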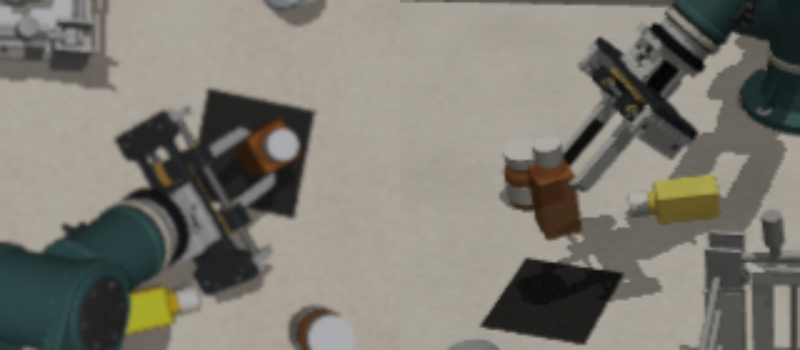

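The bottle hangs roughly upright over the mat, with its cap near (283,147) in the left half. I'll check the tilt numerically before lowering it.

```bash
python3 - <<'E'
from h import *
for c in('top','scene'):
    p,P=snap(c); X=P.reshape(-1,3);C=p.reshape(-1,3).astype(int)
    near=(abs(X[:,0]-.49)<.06)&(abs(X[:,1]+.29)<.07)&(X[:,2]>.08)
    am=near&(C[:,0]-C[:,2]>45); wh=near&(C.min(1)>140)&(X[:,2]>.19)
    for n,m in(('amber',am),('white',wh)):
        x=X[m]; print(c,n,m.sum(),x.mean(0).round(4),x.min(0).round(3),x.max(0).round(3))
    x=X[am]
    for lo in np.arange(.1,.21,.02):
        s=x[(x[:,2]>lo)&(x[:,2]<lo+.02)]
        if len(s)>5: print(lo,len(s),s.mean(0).round(4))
    x=X[wh]; x=x[x[:,2]>x[:,2].max()-.012]; print('captop',x.mean(0),np.linalg.lstsq(np.c_[x[:,:2],np.ones(len(x))],x[:,2],rcond=None)[0])
E
```

```text
top amber 114 [ 0.4884 -0.2622  0.1935] [ 0.464 -0.282  0.184] [ 0.513 -0.246  0.209]
top white 105 [ 0.4888 -0.2734  0.2268] [ 0.476 -0.288  0.222] [ 0.503 -0.26   0.231]
0.18000000000000002 107 [ 0.4888 -0.2623  0.1927]
0.2 7 [ 0.4812 -0.2606  0.2049]
captop [ 0.48880903 -0.27341034  0.22676115] [-0.03782209  0.01077854  0.2481959 ]
scene amber 106 [ 0.501  -0.272   0.1927] [ 0.476 -0.3    0.18 ] [ 0.516 -0.249  0.203]
scene white 50 [ 0.4906 -0.2731  0.226 ] [ 0.478 -0.288  0.223] [ 0.507 -0.26   0.229]
0.18000000000000002 102 [ 0.501  -0.2717  0.1926]
captop [ 0.49060232 -0.27309776  0.22602627] [0.01658214 0.02754522 0.22541358]
```

```bash
python3 -m handwheel '[[[0,0,0],[0,-0.19,-0.5],1],[[0,0,0],[0,-0.18,-0.6],1],[[0,0,0],[0,0,-0.6],1],[[0,0,0],[0,0,-0.3],1],[[0,0,0],[0,0,-0.06],1]]'
python3 -m handwheel '[[[0,0,0],[0,0,-0.04],1],[[0,0,0],[0,0,-0.03],1],[[0,0,0],[0,0,0],1]]'
```

```text
time: 6.6
tool_pos: [0.4827, -0.2803, 0.0614]
ee_rot: [-3.133, 0.836, 2.124]
wrist_force: [0.2, 0.0, -2.0]
width: 0.0432
finger_force: 30.0
time: 6.9
tool_pos: [0.4838, -0.2811, 0.0617]
ee_rot: [-3.139, 0.841, 2.119]
wrist_force: [0.4, 0.2, -1.4]
width: 0.0431
finger_force: 30.0
```

```bash
python3 -m handwheel '[[[0,0,0],[0,0,-0.04],1],[[0,0,0],[0,0,-0.03],1],[[0,0,0],[0,0,0],1]]'
python3 -m handwheel '[[[0,0,0],[0,0,0],0.45],[[0,0,0],[0,0,0],0.3],[[0,0,0],[0,0,0],0],[[0,0,0],[0,0,0],0],[[0,0,0],[0,0,0],0]]'
python3 -m handwheel '[[[0,0,0],[0,0,0],0],[[0,0,0],[0,0,0],0],[[0,0,0],[-0.1,0.2,0.2],0],[[0,0,0],[-0.24,0.4,0.4],0],[[0,0,0],[-0.24,0.4,0.4],0]]'
python3 -m handwheel '[[[0,0,0],[-0.24,0.4,0.5],0],[[0,0,0],[-0.24,0.4,0.6],0],[[0,0,0],[0,0,0],0]]'
python3 - <<'E'
from h import *
from scipy.spatial.transform import Rotation as R
for c in('top','scene'):
    p,P=snap(c); X=P.reshape(-1,3);C=p.reshape(-1,3).astype(int)
    near=(abs(X[:,0]-.49)<.08)&(abs(X[:,1]+.29)<.08)&(X[:,2]>.01)
    wh=near&(C.min(1)>140)&(X[:,2]>.1)&(X[:,2]<.13);x=X[wh];print(c,len(x),x.mean(0).round(4),np.linalg.lstsq(np.c_[x[:,:2]-x[:,:2].mean(0),np.ones(len(x))],x[:,2],rcond=None)[0])
o=robot.get_obs();print(R.from_euler('xyz',o['ee_rot']).as_matrix().round(3),o['joint_positions'].round(2),o['tool_pos'])
E
```

```text
time: 7.2
tool_pos: [0.4848, -0.2819, 0.0607]
ee_rot: [-3.141, 0.845, 2.118]
wrist_force: [-1.4, 2.4, 5.8]
width: 0.0431
finger_force: 30.0
time: 7.7
tool_pos: [0.4829, -0.2811, 0.057]
ee_rot: [-3.138, 0.839, 2.12]
wrist_force: [0.3, -0.0, 0.1]
width: 0.0798
finger_force: 0.0
time: 8.2
tool_pos: [0.453, -0.2308, 0.107]
ee_rot: [-3.136, 0.838, 2.12]
wrist_force: [0.4, 0.1, -0.2]
width: 0.0939
finger_force: 0.0
time: 8.5
tool_pos: [0.4321, -0.1897, 0.1679]
ee_rot: [3.134, 0.846, 2.114]
wrist_force: [-0.5, -0.5, 0.3]
width: 0.0939
finger_force: 0.0
top 85 [ 0.4903 -0.2924  0.1204] [-0.03604103  0.02509898  0.12041555]
scene 51 [ 0.4916 -0.2923  0.1199] [0.06326101 0.05263293 0.11992556]
[[-0.348  0.854  0.387]
 [ 0.569  0.52  -0.637]
 [-0.745 -0.001 -0.667]] [-0.06 -0.46  2.13 -0.78  1.06 -0.36] [ 0.43044619 -0.19066485  0.16291236]
```

The bottle stands upright on the mat, with its cap within a few mm of the centre. Next I bring the tool over the knob, pointing down with the fingers closing along x.

```bash
python3 -m handwheel '[[[0.076,0.0463,0],[0.1,0.2,0.5],0],[[0.076,0.0463,0],[0.2,0.2,0.5],0],[[0.076,0.0463,0],[0.3,0.2,0.5],0],[[0.076,0.0463,0],[0.4,0.2,0.5],0],[[0.076,0.0463,0],[0.4,0.2,0.4],0.3]]'
python3 -m handwheel '[[[0.076,0.0463,0],[0.4,0.2,0.2],0.6],[[0,0,-0.087],[0.37,0.55,0],0.6],[[0,0,-0.087],[0.37,0.55,0],0.6],[[0,0,-0.087],[0.37,0.55,0],0.6],[[0,0,-0.087],[0.37,0.55,0],0.6]]'
python3 -m handwheel '[[[0,0,0],[0.3,0.15,0],0.6],[[0,0,0],[0,0,0],0.6],[[0,0,0],[0,0,0],0.6]]'
python3 - <<'E'
from h import *
from scipy.spatial.transform import Rotation as R
o=robot.get_obs();print(R.from_euler('xyz',o['ee_rot']).as_matrix().round(3),o['joint_positions'].round(2))
q,Q=snap('scene'); np.savez('s1.npz',p=q,P=Q)
cv2.imwrite('pics/c3.png',cv2.resize(q[130:280,200:400],None,fx=4,fy=4)[:,:,::-1])
E
```

```text
time: 9.1
tool_pos: [0.5009, -0.142, 0.283]
ee_rot: [-3.14, 0.136, 2.117]
wrist_force: [0.4, 0.8, -0.1]
width: 0.089
finger_force: 0.0
time: 9.6
tool_pos: [0.5949, -0.0217, 0.2888]
ee_rot: [-3.134, 0.001, 1.564]
wrist_force: [0.0, -0.8, -0.0]
width: 0.0494
finger_force: 0.0
time: 9.9
tool_pos: [0.6088, -0.0147, 0.2896]
ee_rot: [-3.135, 0.001, 1.571]
wrist_force: [0.7, -1.2, -0.2]
width: 0.0374
finger_force: 0.0
[[-0.     1.    -0.007]
 [ 1.     0.    -0.001]
 [-0.001 -0.007 -1.   ]] [-0.12  0.23  1.02 -0.    1.9  -0.12]
```

View pics/c3.png

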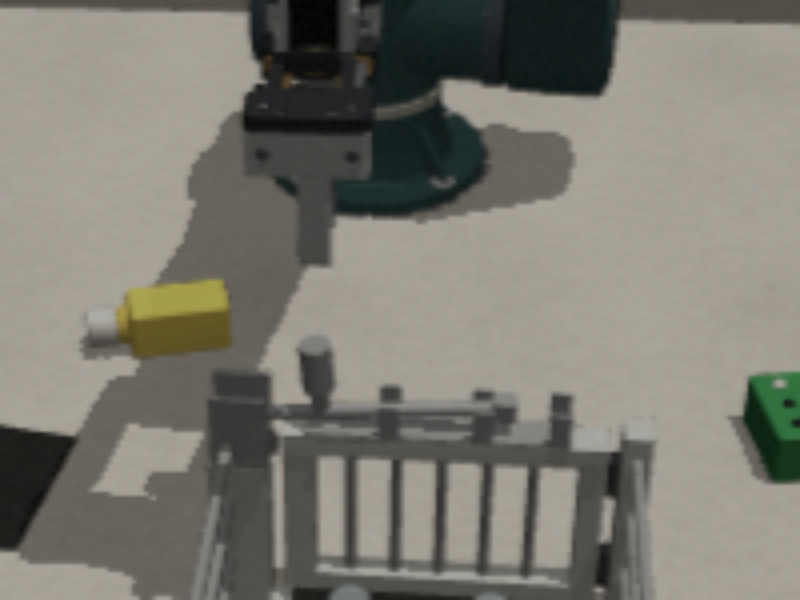

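The finger (315,262) stands straight above the knob (316,365). One more numeric fix on the knob from this picture.

```bash
python3 - <<'E'
from h import *
P=np.load('s1.npz')['P'];k=P[214:231,272:287].reshape(-1,3);k=k[(k[:,2]>.18)&(abs(k[:,0]-.6)<.03)]
for lo in np.arange(.18,.23,.008):
    s=k[(k[:,2]>=lo)&(k[:,2]<lo+.008)]
    if len(s): print(round(lo,3),len(s),s.min(0).round(4),s.max(0).round(4),s.mean(0).round(4))
T=np.load('top0.npz')['P'][150:175,270:292].reshape(-1,3);T=T[T[:,2]>.218];print(len(T),T.mean(0),T.min(0),T.max(0))
E
```

```text
0.18 12 [ 0.6039 -0.026   0.1825] [ 0.6126 -0.008   0.1875] [ 0.6081 -0.0176  0.1859]
0.188 18 [ 0.6022 -0.0259  0.1892] [ 0.6137 -0.008   0.1953] [ 0.6079 -0.0166  0.1922]
0.196 21 [ 0.5992 -0.0285  0.1963] [ 0.6128 -0.008   0.2034] [ 0.6081 -0.0164  0.2001]
0.204 24 [ 0.5999 -0.0283  0.2042] [ 0.6121 -0.008   0.2119] [ 0.6087 -0.0187  0.2081]
0.212 35 [ 0.5929 -0.0285  0.2122] [ 0.6125 -0.0102  0.2199] [ 0.6046 -0.0195  0.2169]
0.22 16 [ 0.5936 -0.0285  0.2201] [ 0.6075 -0.0105  0.2225] [ 0.6016 -0.0177  0.2209]
51 [ 0.59873683 -0.0188038   0.22084613] [ 0.58992958 -0.02844192  0.2180977 ] [ 0.60762637 -0.0107663   0.22560276]
```

```bash
python3 -m handwheel '[[[0,0,0],[-0.18,-0.06,-0.2],0.6],[[0,0,0],[0,0,-0.4],0.6],[[0,0,0],[0,0,-0.5],0.6],[[0,0,0],[0,0,-0.4],0.6],[[0,0,0],[0,0,-0.1],0.6]]'
python3 -m handwheel '[[[0,0,0],[0,0,0],0.6],[[0,0,0],[0,0,0],0.7],[[0,0,0],[0,0,0],0.75],[[0,0,0],[0,0,0],0.8],[[0,0,0],[0,0,0],0.8]]'
```

```text
time: 10.45
tool_pos: [0.5979, -0.0178, 0.2091]
ee_rot: [-3.134, 0.001, 1.57]
wrist_force: [1.0, -0.3, -0.8]
width: 0.0375
finger_force: 0.0
time: 10.95
tool_pos: [0.6003, -0.0166, 0.213]
ee_rot: [-3.14, 0.001, 1.573]
wrist_force: [0.4, -0.1, -0.4]
width: 0.0189
finger_force: 0.0
```

```bash
python3 - <<'E'
from h import *
o=robot.get_obs();print(o['width'],o['finger_force'],o['wrist_force'])
q,Q=snap('scene'); p,P=snap('top')
a=cv2.resize(q[180:260,230:330],None,fx=4,fy=4);b=cv2.resize(p[130:210,230:330],None,fx=4,fy=4)
cv2.imwrite('pics/c4.png',np.hstack([a,b])[:,:,::-1])
E
```

```text
0.018850050352260096 0.0 [ 0.37049439 -0.09629531 -0.39174887]
```

View pics/c4.png

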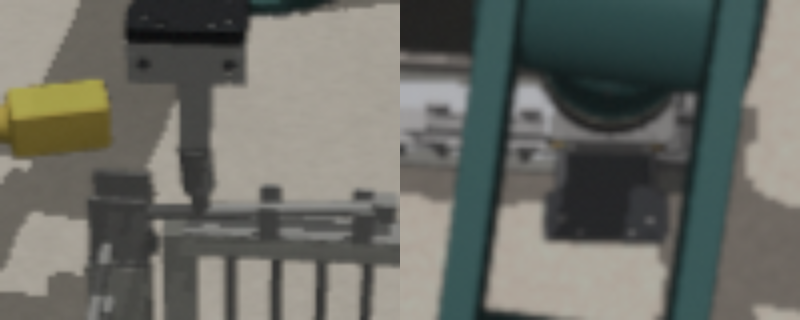

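The finger covers the knob at (197,180) in the left half, so the knob does seem to be between the fingers. I'll close fully.

```bash
python3 -m handwheel '[[[0,0,0],[0,0,0],0.85],[[0,0,0],[0,0,0],1],[[0,0,0],[0,0,0],1]]'
```

```text
time: 11.35
tool_pos: [0.6, -0.0166, 0.2122]
ee_rot: [-3.139, 0.001, 1.572]
wrist_force: [-0.5, -1.1, -0.5]
width: 0.0023
finger_force: 0.0
```

```bash
python3 - <<'E'
from h import *
q,Q=snap('scene')
for v in range(198,236,2): print(v,[tuple((Q[v,u]*1000).round().astype(int)) if Q[v,u,2]==Q[v,u,2] else None for u in (276,279,282)],q[v,279])
cv2.imwrite('pics/c5.png',cv2.resize(q[185:245,250:310],None,fx=9,fy=9,interpolation=0)[:,:,::-1])
E
```

```text
198 [(np.int64(680), np.int64(-19), np.int64(328)), (np.int64(680), np.int64(-12), np.int64(328)), (np.int64(680), np.int64(-6), np.int64(329))] [70 70 68]
200 [(np.int64(679), np.int64(-19), np.int64(322)), (np.int64(682), np.int64(-12), np.int64(325)), (np.int64(683), np.int64(-5), np.int64(325))] [71 71 68]
202 [(np.int64(615), np.int64(-24), np.int64(272)), (np.int64(613), np.int64(-17), np.int64(271)), (np.int64(614), np.int64(-10), np.int64(272))] [69 69 67]
204 [(np.int64(613), np.int64(-24), np.int64(264)), (np.int64(614), np.int64(-17), np.int64(265)), (np.int64(613), np.int64(-10), np.int64(265))] [69 70 68]
206 [(np.int64(614), np.int64(-25), np.int64(259)), (np.int64(613), np.int64(-17), np.int64(259)), (np.int64(612), np.int64(-10), np.int64(258))] [70 69 67]
208 [(np.int64(614), np.int64(-25), np.int64(253)), (np.int64(615), np.int64(-17), np.int64(254)), (np.int64(612), np.int64(-10), np.int64(252))] [70 71 68]
210 [(np.int64(617), np.int64(-24), np.int64(249)), (np.int64(611), np.int64(-17), np.int64(245)), (np.int64(614), np.int64(-10), np.int64(247))] [69 69 67]
212
[... 1178 characters left out ...]
 np.int64(195)), (np.int64(608), np.int64(-10), np.int64(193))] [61 61 60]
228 [(np.int64(608), np.int64(-26), np.int64(186)), (np.int64(610), np.int64(-18), np.int64(188)), (np.int64(608), np.int64(-10), np.int64(187))] [61 60 60]
230 [(np.int64(382), np.int64(-43), np.int64(1)), (np.int64(605), np.int64(-18), np.int64(178)), (np.int64(601), np.int64(-11), np.int64(174))] [54 54 53]
232 [(np.int64(600), np.int64(-27), np.int64(167)), (np.int64(605), np.int64(-18), np.int64(171)), (np.int64(606), np.int64(-11), np.int64(172))] [53 53 52]
234 [(np.int64(606), np.int64(-26), np.int64(164)), (np.int64(601), np.int64(-19), np.int64(161)), (np.int64(604), np.int64(-11), np.int64(164))] [60 60 59]
```

View pics/c5.png

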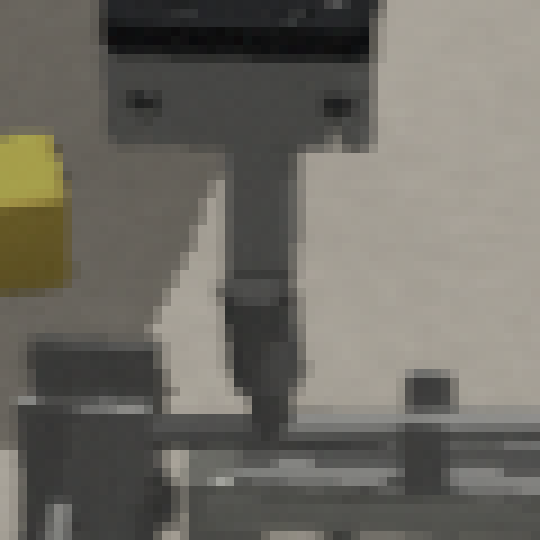

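```bash
python3 - <<'E'
from h import *
o=robot.get_obs();print(robot.tip_reach,o)
E
```

```text
0.025 {'time': 11.4, 'joint_positions': array([-1.21365585e-01,  1.99536309e-01,  1.20996971e+00, -1.25844294e-03,
        1.73467089e+00, -1.23218293e-01]), 'qvel': array([-0.0014342 ,  0.00031196,  0.00094222, -0.00173824, -0.00140078,
       -0.00189242]), 'joint_torque': array([ 4.14154070e-03, -3.88650513e+01, -3.03477466e+01,  6.60273037e-02,
        3.62226565e-02, -9.62955028e-05]), 'tool_pos': array([ 0.59995171, -0.01660577,  0.21212852]), 'ee_rot': array([-3.13887545e+00,  9.15085031e-04,  1.57244658e+00]), 'wrist_force': array([ 0.24766766,  0.54185793, -0.98847215]), 'wrist_torque': array([ 4.83578341e-05, -8.89894700e-02, -2.57745792e-06]), 'finger_force': 0.0, 'width': 0.0007767444545678573}
```

```bash
python3 -m handwheel '[[[0,0,0],[0,0,0],0.6],[[0,0,0],[0,0,0],0.6],[[0,0,0],[0,0,0],0.6],[[0,0,0],[0,0,0],0.6]]'
cat > f.py <<'E'
from h import *
q,Q=snap('scene');o=robot.get_obs();print(o['tool_pos'].round(4),o['wrist_force'].round(1),o['width'])
for v in range(188,232,2): print(v,[(Q[v,u]*1000).round().tolist() for u in (276,279,282)],q[v,279].tolist())
E
python3 f.py
```

```text
time: 11.8
tool_pos: [0.6, -0.0166, 0.2122]
ee_rot: [-3.139, 0.001, 1.572]
wrist_force: [0.8, 0.2, -0.8]
width: 0.0293
finger_force: 0.0
[ 0.6    -0.0166  0.2122] [-0.1  0.4  0.1] 0.03313706489924418
188 [[687.0, -18.0, 360.0], [689.0, -12.0, 362.0], [690.0, -5.0, 363.0]] [17, 17, 19]
190 [[688.0, -18.0, 355.0], [690.0, -12.0, 357.0], [689.0, -5.0, 356.0]] [17, 17, 19]
192 [[683.0, -19.0, 347.0], [686.0, -12.0, 349.0], [687.0, -5.0, 350.0]] [70, 70, 68]
194 [[678.0, -19.0, 338.0], [680.0, -12.0, 339.0], [687.0, -5.0, 344.0]] [70, 70, 69]
196 [[681.0, -19.0, 334.0], [683.0, -12.0, 336.0], [682.0, -5.0, 336.0]] [70, 70, 67]
198 [[681.0, -19.0, 329.0], [680.0, -12.0, 329.0], [682.0, -6.0, 330.0]] [70, 70, 67]
200 [[680.0, -19.0, 323.0], [681.0, -12.0, 324.0], [678.0, -6.0, 322.0]] [71, 71, 69]
202 [[627.0, -23.0, 280.0], [626.0, -16.0, 280.0], [628.0, -9.0, 281.0]] [69, 70, 67]
204 [[625.0, -24.0, 273.0], [627.0, -16.0, 275.0], [630.0, -9.0, 277.0]] [71, 70, 68]
206 [[626.0, -24.0, 268.0], [630.0, -16.0, 271.0], [625.0, -9.0, 268.0]] [70, 70, 68]
208 [[626.0, -24.0, 262.0], [626.0, -16.
[... 284 characters left out ...]
45.0]] [69, 69, 67]
216 [[626.0, -24.0, 238.0], [628.0, -16.0, 239.0], [630.0, -9.0, 241.0]] [72, 71, 69]
218 [[628.0, -24.0, 233.0], [629.0, -16.0, 234.0], [625.0, -9.0, 231.0]] [61, 61, 60]
220 [[610.0, -25.0, 213.0], [611.0, -18.0, 214.0], [607.0, -10.0, 211.0]] [54, 54, 53]
222 [[607.0, -26.0, 205.0], [nan, nan, nan], [608.0, -10.0, 206.0]] [53, 53, 51]
224 [[608.0, -26.0, 199.0], [615.0, -18.0, 204.0], [608.0, -10.0, 199.0]] [54, 54, 53]
226 [[607.0, -26.0, 191.0], [612.0, -18.0, 196.0], [608.0, -10.0, 193.0]] [55, 55, 54]
228 [[nan, nan, nan], [613.0, -18.0, 190.0], [609.0, -10.0, 187.0]] [57, 58, 56]
230 [[377.0, -43.0, -3.0], [605.0, -18.0, 177.0], [602.0, -11.0, 175.0]] [56, 54, 54]
```

The depth picture puts the fingertips at z≈0.231, above the knob's top at 0.221, although the reported TCP height implies 0.187. I'll trust the camera and lower in small steps while watching the force.

```bash
python3 -m handwheel '[[[0,0,0],[0,0,-0.1],0.6],[[0,0,0],[0,0,-0.1],0.6],[[0,0,0],[0,0,0],0.6]]'
python3 f.py | sed -n '1p;14,22p'
python3 - <<'E'
from h import *
P=np.load('scene0.npz')['P']
for u in(117,118,150,151):
    print(u,[(v,(P[v,u]*1000).round().tolist()) for v in range(118,142,3)])
E
```

```text
time: 12.15
tool_pos: [0.5993, -0.0165, 0.2007]
ee_rot: [-3.137, 0.001, 1.572]
wrist_force: [0.1, -0.3, 0.8]
width: 0.0375
finger_force: 0.0
[ 0.5995 -0.0166  0.2012] [-0.2  0.   0.2] 0.03748971668852657
212 [[628.0, -24.0, 251.0], [629.0, -16.0, 252.0], [631.0, -9.0, 254.0]] [69, 69, 67]
214 [[628.0, -24.0, 245.0], [633.0, -16.0, 249.0], [632.0, -9.0, 248.0]] [71, 71, 69]
216 [[631.0, -24.0, 241.0], [631.0, -16.0, 242.0], [629.0, -9.0, 240.0]] [71, 71, 69]
218 [[632.0, -24.0, 236.0], [633.0, -16.0, 237.0], [627.0, -9.0, 233.0]] [71, 70, 68]
220 [[630.0, -24.0, 228.0], [632.0, -16.0, 230.0], [630.0, -9.0, 228.0]] [70, 70, 67]
222 [[632.0, -24.0, 224.0], [631.0, -16.0, 223.0], [632.0, -9.0, 224.0]] [69, 70, 68]
224 [[609.0, -26.0, 199.0], [608.0, -18.0, 199.0], [606.0, -10.0, 198.0]] [54, 54, 52]
226 [[607.0, -26.0, 192.0], [610.0, -18.0, 195.0], [606.0, -11.0, 191.0]] [54, 55, 53]
228 [[608.0, -26.0, 186.0], [611.0, -18.0, 189.0], [611.0, -10.0, 189.0]] [53, 53, 52]
117 [(118, [-794.0, -996.0, -182.0]), (121, [-784.0, -995.0, -195.0]), (124, [-789.0, -1001.0, -216.0]), (127, [197.0, 
[... 216 characters left out ...]
, [-798.0, -1000.0, -220.0]), (127, [-801.0, -1004.0, -240.0]), (130, [187.0, -569.0, 241.0]), (133, [191.0, -569.0, 232.0]), (136, [206.0, -565.0, 229.0]), (139, [201.0, -569.0, 215.0])]
150 [(118, [-804.0, -815.0, -183.0]), (121, [165.0, -465.0, 265.0]), (124, [165.0, -467.0, 254.0]), (127, [166.0, -468.0, 244.0]), (130, [169.0, -469.0, 234.0]), (133, [165.0, -472.0, 221.0]), (136, [166.0, -474.0, 211.0]), (139, [-218.0, -619.0, -3.0])]
151 [(118, [-789.0, -804.0, -176.0]), (121, [-810.0, -815.0, -203.0]), (124, [-789.0, -810.0, -211.0]), (127, [164.0, -466.0, 243.0]), (130, [167.0, -466.0, 234.0]), (133, [167.0, -468.0, 223.0]), (136, [170.0, -469.0, 213.0]), (139, [-212.0, -612.0, 0.0])]
```

The start picture shows the same offset, with the tips about 40 mm short of the stated reach, so it is constant. I'll keep going down and put the tips at about z=0.19.

```bash
python3 -m handwheel '[[[0,0,0],[0,0,-0.15],0.6],[[0,0,0],[0,0,-0.15],0.6],[[0,0,0],[0,0,-0.15],0.6],[[0,0,0],[0,0,-0.1],0.6],[[0,0,0],[0,0,0],0.6]]'
python3 f.py | sed -n '1p;16,23p'
python3 -m handwheel '[[[0,0,0],[0,0,0],0.7],[[0,0,0],[0,0,0],0.75],[[0,0,0],[0,0,0],0.8],[[0,0,0],[0,0,0],1],[[0,0,0],[0,0,0],1]]'
```

```text
time: 12.7
tool_pos: [0.5993, -0.0165, 0.1731]
ee_rot: [-3.136, 0.001, 1.572]
wrist_force: [0.1, -0.8, -0.3]
width: 0.0378
finger_force: 0.0
[ 0.5996 -0.0166  0.1739] [0.7 0.4 0.1] 0.037757800004087544
216 [[631.0, -24.0, 242.0], [632.0, -16.0, 243.0], [632.0, -9.0, 242.0]] [70, 70, 68]
218 [[629.0, -24.0, 234.0], [630.0, -16.0, 235.0], [632.0, -9.0, 236.0]] [70, 71, 68]
220 [[635.0, -23.0, 232.0], [628.0, -16.0, 227.0], [627.0, -9.0, 226.0]] [69, 70, 67]
222 [[630.0, -24.0, 222.0], [634.0, -16.0, 225.0], [630.0, -9.0, 223.0]] [70, 71, 68]
224 [[632.0, -24.0, 217.0], [633.0, -16.0, 218.0], [634.0, -9.0, 220.0]] [71, 71, 69]
226 [[630.0, -24.0, 210.0], [630.0, -17.0, 210.0], [629.0, -9.0, 209.0]] [71, 70, 68]
228 [[633.0, -24.0, 205.0], [631.0, -17.0, 204.0], [630.0, -9.0, 204.0]] [70, 70, 68]
230 [[630.0, -24.0, 197.0], [630.0, -17.0, 197.0], [633.0, -9.0, 199.0]] [69, 70, 67]
time: 13.25
tool_pos: [0.6002, -0.0167, 0.1751]
ee_rot: [-3.14, 0.001, 1.572]
wrist_force: [-1.6, -0.8, 0.7]
width: 0.0215
finger_force: 30.0
```

The knob is gripped (21.5 mm, 30 N). Now I lift it about 13 mm.

```bash
python3 -m handwheel '[[[0,0,0],[0,0,0.06],1],[[0,0,0],[0,0,0.06],1],[[0,0,0],[0,0,0.06],1],[[0,0,0],[0,0,0.06],1],[[0,0,0],[0,0,0.03],1]]'
python3 -m handwheel '[[[0,0,0],[0,0,0],1],[[0,0,0],[0,0,0],1]]'
python3 - <<'E'
from h import *
q,Q=snap('scene')
cv2.imwrite('pics/c6.png',cv2.resize(q[190:260,240:340],None,fx=7,fy=7)[:,:,::-1])
E
```

```text
time: 13.75
tool_pos: [0.5998, -0.0162, 0.1881]
ee_rot: [-3.138, 0.0, 1.573]
wrist_force: [1.3, 2.4, -5.6]
width: 0.0214
finger_force: 30.0
time: 13.95
tool_pos: [0.5998, -0.0163, 0.188]
ee_rot: [-3.139, 0.0, 1.573]
wrist_force: [0.3, 3.9, -4.0]
width: 0.0216
finger_force: 30.0
```

View pics/c6.png

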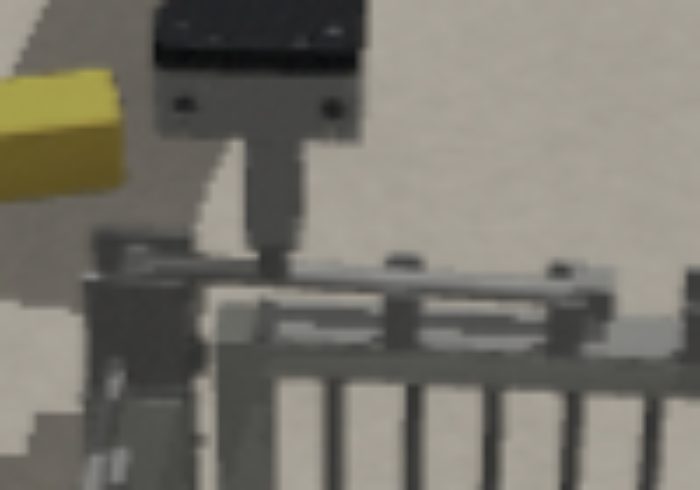

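The bolt now rises toward the keeper (left end at (140,258)), so it is lifted. Now I draw it towards the hinge (+y).

```bash
python3 -m handwheel '[[[0,0,0],[0,0.08,0],1],[[0,0,0],[0,0.1,0],1],[[0,0,0],[0,0.12,0],1],[[0,0,0],[0,0.12,0],1],[[0,0,0],[0,0.12,0],1]]'
python3 -m handwheel '[[[0,0,0],[0,0.1,0],1],[[0,0,0],[0,0.08,0],1],[[0,0,0],[0,0,0],1],[[0,0,0],[0,0,0],1]]'
```

```text
time: 14.5
tool_pos: [0.6003, 0.0107, 0.1884]
ee_rot: [-3.14, 0.001, 1.572]
wrist_force: [1.2, -1.6, -4.3]
width: 0.0215
finger_force: 30.0
time: 14.9
tool_pos: [0.6002, 0.0204, 0.188]
ee_rot: [-3.139, -0.001, 1.573]
wrist_force: [1.9, 2.1, -4.2]
width: 0.0213
finger_force: 30.0
```

```bash
python3 -m handwheel '[[[0,0,-0.0375],[-0.184,0.005,0],1],[[0,0,-0.0375],[-0.183,0.016,0],1],[[0,0,0],[0,0,0],1]]'
python3 -m handwheel '[[[0,0,-0.0375],[-0.181,0.027,0],1],[[0,0,-0.0375],[-0.179,0.038,0],1],[[0,0,-0.0375],[-0.177,0.048,0],1],[[0,0,0],[0,0,0],1]]'
python3 -m handwheel '[[[0,0,-0.0375],[-0.174,0.058,0],1],[[0,0,-0.0375],[-0.171,0.069,0],1],[[0,0,-0.0375],[-0.163,0.08,0],1],[[0,0,0],[0,0,0],1],[[0,0,0],[0,0,0],1]]'
python3 - <<'E'
from h import *
q,Q=snap('scene'); p,P=snap('top')
a=cv2.resize(q[170:300,150:370],None,fx=3.4,fy=3.4)
cv2.imwrite('pics/c7.png',a[:,:,::-1])
E
```

```text
time: 15.2
tool_pos: [0.5812, 0.0211, 0.1883]
ee_rot: [-3.139, -0.0, 1.455]
wrist_force: [3.0, 0.3, -4.7]
width: 0.0212
finger_force: 30.0
time: 15.6
tool_pos: [0.5547, 0.0264, 0.1884]
ee_rot: [-3.14, 0.0, 1.279]
wrist_force: [3.6, 0.0, -4.4]
width: 0.0217
finger_force: 30.0
time: 16.1
tool_pos: [0.5301, 0.0361, 0.1883]
ee_rot: [-3.14, 0.001, 1.104]
wrist_force: [2.7, -0.7, -4.1]
width: 0.0214
finger_force: 30.0
```

View pics/c7.png

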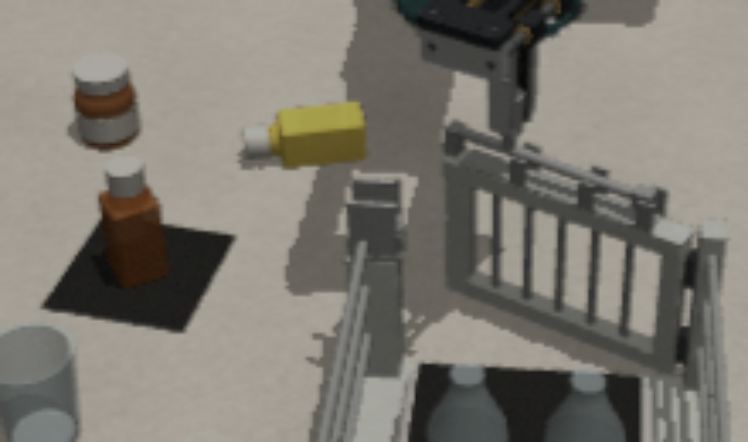

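The picture shows the gate open (free edge at (455,160)), the knob held by the fingers at (510,115), and the bottle upright on the mat at (135,230). Moved 70 mm at a radius of 156 mm, the gate stands at about 0.47 rad, so I'm handing in.

```bash
python3 -m handwheel '[[[0,0,0],[0,0,0],1],[[0,0,0],[0,0,0],1]]'; python3 -c "
from bench import robot
print(robot.close_job())"
```

```text
time: 16.4
tool_pos: [0.5298, 0.0363, 0.1882]
ee_rot: [-3.139, 0.001, 1.102]
wrist_force: [2.7, 0.8, -3.7]
width: 0.0214
finger_force: 30.0
the job is handed in; nothing more can be done
None
```

I handed the job in at 16.4 s: the bottle stands upright on the mat, the bolt was lifted and drawn about 37 mm, and the fingers still hold the knob with the gate open about 0.47 rad; no verdict came back.

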